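Scrap the worn bearing through the reject-box flap

ROBOT

A 7-joint arm with a two-finger parallel gripper is mounted at the origin on the work surface. World frame = base frame: x ahead of the robot, y to its left, z up, the work surface at z = 0. Lengths are in m, angles in rad, forces in N, time in s.
With the tool pointing down it reaches from about 0.425 to 0.925 m from the base axis. Payload 6.8 kg.
Tool frame: the origin (TCP) lies at the very end of the fingers, on their centre line; the grasp point (between the pads) lies 19 mm behind it; z points along the fingers, y is the line along which they close (so a half turn about z gives the same grasp; the last joint's range is limited). The gripper opens to 85 mm and grips with 20 to 120 N. Pads are 22 mm wide; open, the fingers measure 114 mm over their backs; the gripper's body (76 mm by 85 mm) begins 54 mm behind the grasp point. The pads swing forward as they close: fully open they stand 13 mm farther back than shut.
Start: joints at [1.187, 0.477, 0.022, 1.555, -0.011, 1.109, -0.083], TCP at [0.184, -0.65, 0.231] pointing down, gripper open.
Joint ranges: [-2.96, 2.96], [-0.34, 2.1], [-1.41, 1.46], [0.24, 2.44], [-1.37, 4.51], [0.17, 1.92], [-2.96, 2.96]. Speed limits (rad/s): [2.39, 2.39, 3.14, 3.14, 3.14, 3.14, 3.14].

INTERFACE

Orientations are given as a rotation vector (axis times angle).
In Python, from bench import monitor, optics, r gives the robot as it stands.
- The arm moves only by the shell command python3 -m crank 'ROWS' [OPENING] [FORCE]. ROWS is JSON, a list of rows, each a list of 2 entries, a list of its own where there are three numbers: the shift along the tool's x, y, z in cm, then the turn, a rotation vector about the tool's x, y, z in rad. A call has 1 to 5 rows; each row shifts and turns the commanded pose from where the row before left it, along the tool's axes as they then stand; what a row does not reach is not made up. A row lasts 1/10 s, in which the tool goes at most 50 mm and 8.59 degrees, less where a joint would pass 70% of its speed; a pose out of reach is approached as far as the arm can. A call is refused whole if a number of a shift passes 5 or a number of a turn 0.15, either way. A call with a gripper value outside its range is refused whole. OPENING is the finger opening in cm, from 0 to 8.54, set as the call begins (- or left out, the last holds). The fingers move at their own pace and stop on an object; FORCE is the grip in N (left out, the last holds). Time passes only in rows, so rows that do not move let the fingers close. It gives the time, the measured TCP pose, the force, the opening and the grip force at its end, in the units of the state.
- monitor.get_obs(): the state, without advancing time (a new reading comes with each control period).
- optics.grab_frame(name): name is "scene" or "top" or "wrist"; returns (picture, depth): 480x640x3 uint8, red, green, blue; 480x640 float32, m along the optical axis (not along the pixel's ray), 0 where there is no reading.
- optics.camera_model(name): a dict with "vertical_fov" (degrees; the focal length in pixels is half the picture's height over the tangent of half this angle, whatever the lens; pixels are square), "cx", "cy" (the principal point, pixels), "D" ([k1, k2, p1, p2, k3] as OpenCV has them; the pictures are not rectified), "R" (3x3) and "t" (3): a world point X has camera coordinates R X + t; the wrist camera has in their place "hand_eye" (4x4, takes a point from camera to tool coordinates, whose origin is the TCP and whose axes are the flange's). Camera axes: x right, y down, z forward; pixel columns grow to the right and rows downward; lengths in m; the calibration is good to about 2 mm. A picture is of the moment at which its call begins: read the wrist's pose just before it. camera_model takes no time and is no camera call.
- r.hand_in(): hands the job in; it is judged then, once.
The state is a dict: "clock": time; "joints": joint angles; "qvel": joint speeds; "tau": joint torques, N m; "tcp_pos": TCP position; "orientation": TCP orientation; "contact_force": force on the tool from outside, world axes, zero at the start; "moment": the same for the moment, N m; "grip_width": finger opening in m; "gripper_force": force on a finger pad.
Only numpy, scipy, OpenCV 4.12 (cv2) and the standard library are available. Lean on these libraries where they do the work, as an engineer would, in place of code of your own. Each camera call takes 0.05 s, during which the arm holds its last target. There are 200 camera calls.

TASK

Two bearings pulled off the motor lie on the feed tray of the red reject box. Push the rusty one with the fingertips along the tray, through the hanging flap and over the ledge behind it so that it drops into the box, without picking it up or flicking it; then draw the fingers back out so that the flap swings shut. Leave the bright blue-sealed bearing where it lies on the tray, and leave the other motor parts and the screwdriver on the bench alone.

Things in the scene. Friction and masses are not known exactly. Their poses are not given: they have to be found in the camera images.
- reject_box: Red sheet-steel reject box fixed to the bench, 250 mm wide, with an aluminium feed tray in front. Origin: on the bench top below the middle of the flap. +x: the level direction in which parts are pushed in; y across; z up. The tray's top is 110 mm above the bench, from x = -180 mm (open edge, no lip) to x = 0; 238 mm clear between side rails 16 mm high
- box_mouth (a point): Middle of the opening at x = 0, on the tray's top face (110 mm above the bench). The opening is 238 mm wide and reaches up to a hinge rod 65 mm above the tray. The clear cover on top of the box, 78 mm above the tray, runs from here 170 mm in, so only fingers slanting forward and down (about 45 degrees) can follow a part in
- box_ledge (a point): Middle of the inner edge of the ledge: the tray goes on level for 40 mm past the opening, then there is a drop of 105 mm to a rubber mat; back wall 124 mm further in. A bearing tips off by itself once its centre has passed this edge; pushed at its rim, that brings the fingertips some 10 to 25 mm past the flap
- flap (a joint): Gravity flap: steel sheet 230 x 62 mm, 0.16 kg, hung from a rod 68 mm above the tray at the opening, lower edge 6 mm above the tray. 0 = hanging shut (it cannot swing outward); grows as the lower edge swings into the box, to 1.45 rad. Swings freely, falls shut by its own weight within half a second, drags lightly on what is under it
- worn_bearing_center (a point): Centre (half-way up) of the worn bearing: rust-brown ball bearing with open balls, lying flat, 72 mm outside, 30 mm bore, 27 mm high, about 0.5 kg. It lies on the left or right half of the tray, 75 to 100 mm in front of the flap
- good_bearing_center (a point): Centre (half-way up) of the good bearing: bright steel with a blue seal, same size, lying flat on the other half of the tray; the gap between the two is 25 mm or more. To be left where it is
- end_flange_center (a point): Aluminium motor end flange lying on the bench, 130 mm round foot, 40 mm high; point on its axis 20 mm up. Bystander
- rotor_center (a point): Motor rotor with shaft (260 mm long, 82 mm thick) on a wooden cradle on the bench, 91 mm high; point at its middle. Bystander
- screwdriver_grip (a point): Red-handled screwdriver lying on the bench; point on its handle. Bystander
Mind the look-alikes: they are no part of the job. Of the things like the part that bears worn_bearing_center, leave any that is pink; of the rest the larger one is meant.

How it is judged:
By the outcome, as a careful person would: the job done as asked, in the order asked, and still so for the second after the job is handed in, with the robot touching nothing.
It also fails if it takes over 35 s, if anything falls off the work surface, if the arm or the gripper's body presses on something with over 40 N, if the wrist force passes 120 N, or if a joint passes its speed limit or range.

## Working session

There is one attempt and no reset: what is moved stays moved. The work goes in short steps, Python scripts to look and compute and a shell command to move; the robot and the scene stay as the last step left them, time stands still between calls to the robot, and variables do not carry over. Pictures are saved under pics/ and viewed, at most 10 in all, crops included, and the job is handed in when it is done.

```bash
mkdir -p pics; ls
python3 - <<'E'
from bench import monitor, optics, r
import cv2,numpy as np
print(monitor.get_obs())
for n in ("scene","top"):
    p,d=optics.grab_frame(n); cv2.imwrite(f"pics/{n}0.png",p[...,::-1]); np.savez(f"{n}0.npz",p=p,d=d)
    print(n,optics.camera_model(n))
print(optics.camera_model("wrist"))
E
```

```text
pics
{'clock': 0.0, 'joints': array([ 1.18689098,  0.477807  ,  0.0223457 ,  1.55643414, -0.01147783,
        1.10931503, -0.08308781]), 'qvel': array([ 0.00117669,  0.00033114,  0.00022237,  0.00029022, -0.0001573 ,
       -0.00195292,  0.00026912]), 'tau': array([-2.19134258e-04, -5.96449256e+01,  1.60820883e+00, -2.81201720e+01,
        1.24727635e-02,  9.39546037e-03,  5.88094122e-05]), 'tcp_pos': array([ 0.1836333 , -0.64892991,  0.23032853]), 'orientation': array([-3.10998744e+00, -4.31676210e-01,  6.42106824e-04]), 'contact_force': array([ 0.06603075,  0.03113042, -0.1621766 ]), 'moment': array([-0.02283998, -0.00176159,  0.00365465]), 'gripper_force': 0.0, 'grip_width': 0.08549642590382069}
scene {'vertical_fov': 46.03281999129133, 'cx': 317.93457487810747, 'cy': 241.02495676115893, 'D': array([-0.1626994,  0.       ,  0.       ,  0.       ,  0.       ]), 'R': array([[ 1.77145248e-01,  9.84184717e-01, -5.42226406e-05],
       [ 8.05172902e-01, -1.44956259e-01, -5.75051546e-01],
       [-5.65964803e-01,  1.01823990e-01, -8.18117178e-01]]), 't': array([-0.14886904, -0.33264796,
[... 199 characters left out ...]
0.01500004, -0.99985763,  0.00772815],
       [-0.98184525,  0.0132673 , -0.18921915],
       [ 0.18908968, -0.01042614, -0.98190447]]), 't': array([0.05319506, 0.57112247, 1.31264001])}
{'vertical_fov': 71.39071155703948, 'cx': 315.4038966308961, 'cy': 243.2419137029797, 'D': array([0.00958377, 0.        , 0.        , 0.        , 0.        ]), 'hand_eye': array([[-3.40409921e-04, -9.64539083e-01, -2.63939844e-01,
         6.77196055e-02],
       [ 9.99999922e-01, -3.81407818e-04,  1.04087555e-04,
        -3.06115790e-04],
       [-2.01065235e-04, -2.63939788e-01,  9.64539137e-01,
        -1.42702918e-01],
       [ 0.00000000e+00,  0.00000000e+00,  0.00000000e+00,
         1.00000000e+00]])}
```

View pics/scene0.png

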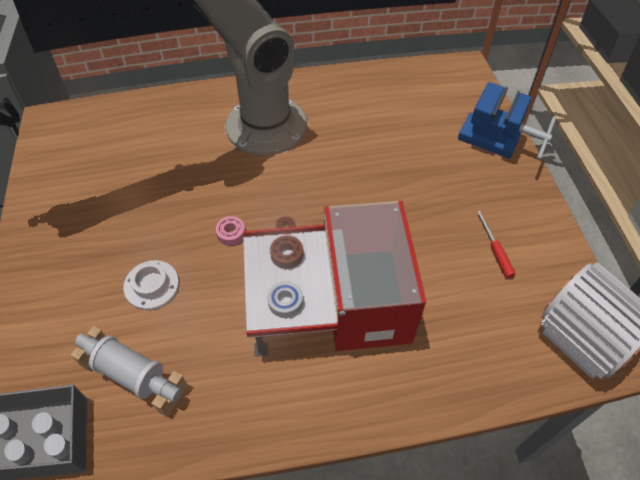

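View pics/top0.png

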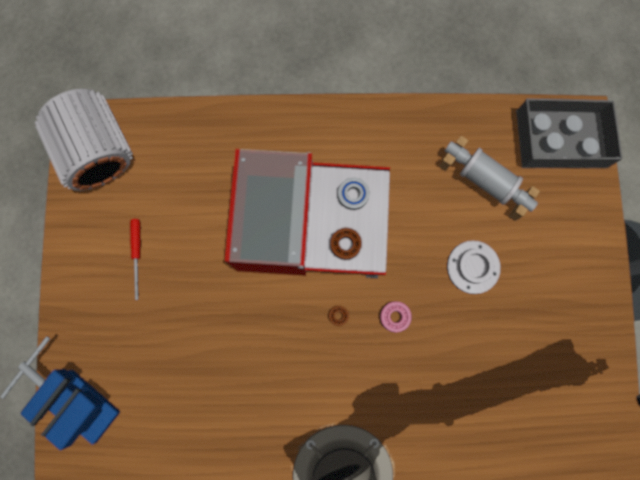

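Candidates, by top-view pixel:
- rusty bearing on the tray (345,243)
- small rusty ring on the bench (338,315)
- pink bearing on the bench (396,317)
- blue-sealed bearing on the tray (353,193)

I choose the one at (345,243): it is the larger rust-brown one and it lies on the tray. In the scene view it is at (287,250). Next I measure and take a close crop.

```bash
cat > h.py <<'E'
import cv2,numpy as np
from bench import monitor, optics, r
from scipy.spatial.transform import Rotation as Ro
def K(m):
    f=240/np.tan(np.radians(m["vertical_fov"]/2)); return np.array([[f,0,m["cx"]],[0,f,m["cy"]],[0,0,1.]])
def cast(name,uv,z):
    m=optics.camera_model(name); uv=np.asarray(uv,float).reshape(-1,1,2)
    n=cv2.undistortPoints(uv,K(m),m["D"]).reshape(-1,2)
    d=np.c_[n,np.ones(len(n))]@m["R"]; c=-m["R"].T@m["t"]
    return c+d*((z-c[2])/d[:,2])[:,None]
def big(mask):
    n,l,s,c=cv2.connectedComponentsWithStats(mask.astype(np.uint8)); i=1+np.argmax(s[1:,4]); return l==i,c[i],s[i]
E
python3 - <<'E'
from h import *
for n,box in (("top",(300,390,165,275)),("scene",(245,335,230,330))):
    p=np.load(n+"0.npz")["p"]; hsv=cv2.cvtColor(p,cv2.COLOR_RGB2HSV)
    roi=np.zeros((480,640),bool); roi[box[2]:box[3],box[0]:box[1]]=1
    H,S,V=[hsv[...,i].astype(int) for i in range(3)]
    rust=roi&(H<16)&(S>90)&(V<150)&(p[...,1]>p[...,2]+3)
    if n=="top": rust[262:]=0
    else: rust[:236]=0; rust[:,326:]=0
    m,c,s=big(cv2.morphologyEx(rust.astype(np.uint8),cv2.MORPH_OPEN,np.ones((3,3))))
    (e,ax,an)=cv2.fitEllipse(cv2.convexHull(np.argwhere(m)[:,::-1].astype(np.int32)))
    print(n,"rust",c,s,e,ax,cast(n,[e],0.137 if n=="top" else .13))
    blue=roi&(H>100)&(H<130)&(S>70)
    if n=="top": blue[225:]=0
    m,c,s=big(blue); print(n,"blue",c,s,cast(n,[c],0.137))
    # red: rails
    red=((H<5)|(H>174))&(S>170)&(V>70)
    cv2.imwrite(f"pics/red_{n}.png",red*255)
# tray corners guess in top: white tray polygon
p=np.load("top0.npz")["p"]; hsv=cv2.cvtColor(p,cv2.COLOR_RGB2HSV)
w=(hsv[...,1]<40)&(hsv[...,2]>150); w[:,:308]=0; w[:,395:]=0; w[:160]=0; w[275:]=0
m,c,s=big(w); h=cv2.convexHull(np.argwhere(m)[:,::-1].astype(np.int32)); 
q=cv2.approxPolyDP(h,5,True).reshape(-1,2); print(q, cast("top",q,.11))
crop=np.hstack([cv2.resize(p[150:290,220:410],None,fx=2.1,fy=2.1,interpolation=2),cv2.resize(np.load("scene0.npz")["p"][195:350,230:435],(399,294),interpolation=2)])
cv2.imwrite("pics/crop.png",crop[...,::-1])
E
```

```text
top rust [345.37542662 243.04607509] [330 228  31  31 586] (345.3354187011719, 243.07493591308594) (30.409963607788086, 30.60897445678711) [[ 0.52844193 -0.00812849  0.137     ]]
top blue [353.28104575 192.33333333] [342 181  24  23 153] [[ 0.64452359 -0.02882575  0.137     ]]
scene rust [294.86294416 248.82741117] [287 237  16  25 197] (292.3604736328125, 249.29554748535156) (18.622295379638672, 24.210424423217773) [[5.28096585e-01 5.07516019e-04 1.30000000e-01]]
scene blue [285.09219858 297.22695035] [272 286  26  22 141] [[ 0.64574251 -0.03215165  0.137     ]]
[[388 172]
 [384 271]
 [308 266]
 [312 168]] [[ 0.69971522 -0.11316497  0.11      ]
 [ 0.46799179 -0.09535816  0.11      ]
 [ 0.48187085  0.07566539  0.11      ]
 [ 0.71139087  0.0639096   0.11      ]][ WARN:0@0.151] global loadsave.cpp:1063 imwrite_ Unsupported depth image for selected encoder is fallbacked to CV_8U.
```

View pics/crop.png

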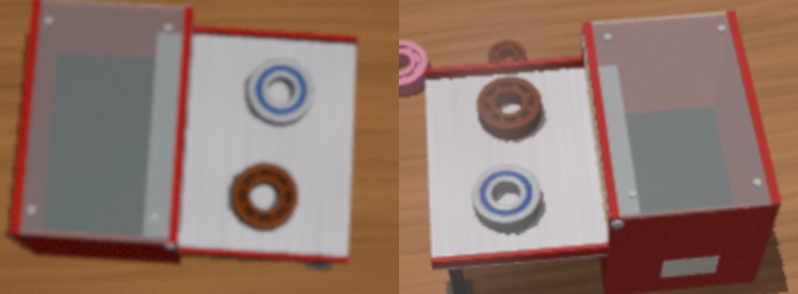

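The crop confirms it: the rust-brown bearing with open balls lies on the tray half nearer the robot (crop pixel (264,196), left half), with the blue-sealed one beside it at (280,90). Next I plan the approach.

```bash
cat > go.py <<'E'
from h import *
import sys
d=np.array([.078,.997,0]); a=np.array([.997,-.078,0]); mouth=np.array([.598,.075,.110]); u=np.array([0,0,1.])
B=np.array([.5284,-.0081,.110])
RT=np.c_[(d+u)/2**.5,a,(d-u)/2**.5]
def show(tgt):
    o=monitor.get_obs(); R=Ro.from_rotvec(o["orientation"]).as_matrix(); p=o["tcp_pos"]
    print("t",o["clock"],"tcp",p.round(4),"box",((p-mouth)@d).round(4),((p-mouth)@a).round(4),(p-mouth)[2].round(4),"F",o["contact_force"].round(1),"q",o["joints"].round(2))
    print("shift cm in tool",(R.T@(tgt-p)*100).round(2),"turn",Ro.from_matrix(R.T@RT).as_rotvec().round(3))
# usage: go.py along(mm from bearing) up(mm above tray)
if len(sys.argv)>2: show(B+d*float(sys.argv[1])/1000+u*float(sys.argv[2])/1000)
E
python3 - <<'E'
from go import *
print("bearing box", (B-mouth)@d,(B-mouth)@a)
E
python3 go.py -180 130
```

```text
bearing box -0.0882795 -0.0629094
t 0.1 tcp [ 0.1837 -0.649   0.2304] box -0.7541 -0.3566 0.1204 F [ 0.1  0.1 -0.6] q [ 1.19  0.48  0.02  1.56 -0.01  1.11 -0.08]
shift cm in tool [ 44.38 -35.4   -0.9 ] turn [ 0.475  0.683 -1.151]
```

```bash
R='[[3.7,-2.95,-0.08],[0,0,0]]'; python3 -m crank '[[[3.7,-2.95,-0.1],[0,0,0]],[[3.7,-2.95,-0.1],[0,0,0]],[[3.7,-2.95,-0.1],[0,0,0]],[[3.7,-2.95,-0.1],[0,0,0]],[[3.7,-2.95,-0.1],[0,0,0]]]' 4.0 40
python3 -m crank '[[[3.7,-2.95,-0.1],[0,0,0]],[[3.7,-2.95,-0.1],[0,0,0]],[[3.7,-2.95,-0.1],[0,0,0]],[[3.7,-2.95,-0.1],[0,0,0]],[[3.7,-2.95,-0.1],[0,0,0]]]'
python3 -m crank '[[[3.7,-2.95,0],[0,0,0]],[[3.7,-2.95,0],[0,0,0]],[[0,0,0],[0,0,0]]]'
python3 go.py -180 130
```

```text
clock: 0.6
tcp_pos: [0.3223, -0.4553, 0.2361]
orientation: [-3.111, -0.432, 0.0]
contact_force: [1.9, -0.6, -0.7]
grip_width: 0.0401
gripper_force: 0.0
clock: 1.1
tcp_pos: [0.46, -0.2632, 0.2412]
orientation: [-3.112, -0.431, 0.001]
contact_force: [0.6, -0.5, 0.2]
grip_width: 0.04
gripper_force: 0.0
clock: 1.4
tcp_pos: [0.5183, -0.1803, 0.2413]
orientation: [-3.106, -0.448, -0.004]
contact_force: [-0.6, -0.0, -0.2]
grip_width: 0.0401
gripper_force: 0.0
t 1.4 tcp [ 0.5183 -0.1803  0.2413] box -0.2607 -0.0595 0.1313 F [-0.6 -0.  -0.2] q [ 0.43  0.27 -0.25  1.83  0.07  1.04 -1.13]
shift cm in tool [-0.59  0.58  0.13] turn [ 0.472  0.682 -1.14 ]
```

Now I turn the tool to the 45° slant.

```bash
python3 -m crank '[[[0,0,0],[0.047,0.068,-0.114]],[[0,0,0],[0.047,0.068,-0.114]],[[0,0,0],[0.047,0.068,-0.114]],[[0,0,0],[0.047,0.068,-0.114]],[[0,0,0],[0.047,0.068,-0.114]]]'
python3 -m crank '[[[0,0,0],[0.047,0.068,-0.114]],[[0,0,0],[0.047,0.068,-0.114]],[[0,0,0],[0.047,0.068,-0.114]],[[0,0,0],[0.047,0.068,-0.114]],[[0,0,0],[0.047,0.068,-0.114]]]'
python3 -m crank '[[[0,0,0],[0,0,0]],[[0,0,0],[0,0,0]]]'
python3 go.py -150 60
```

```text
clock: 1.9
tcp_pos: [0.514, -0.1885, 0.2414]
orientation: [-2.576, -1.178, -0.436]
contact_force: [-0.0, -0.0, 0.3]
grip_width: 0.04
gripper_force: 0.0
clock: 2.4
tcp_pos: [0.5139, -0.1892, 0.241]
orientation: [-1.848, -1.694, -0.762]
contact_force: [0.5, 0.8, 0.5]
grip_width: 0.0399
gripper_force: 0.0
clock: 2.6
tcp_pos: [0.5144, -0.1882, 0.2407]
orientation: [-1.856, -1.689, -0.758]
contact_force: [0.6, -0.8, 0.1]
grip_width: 0.04
gripper_force: 0.0
t 2.6 tcp [ 0.5144 -0.1882  0.2407] box -0.269 -0.0628 0.1307 F [ 0.6 -0.8  0.1] q [ 1.    0.58 -0.55  1.67 -0.44  1.32  0.57]
shift cm in tool [-2.79 -0.03  7.18] turn [ 0.008  0.006 -0.013]
```

```bash
python3 -m crank '[[[-1.4,0,3.6],[0,0,0]],[[-1.4,0,3.6],[0,0,0]],[[0,0,0],[0.008,0.006,-0.013]],[[0,0,0],[0,0,0]]]'; python3 go.py -68 30
python3 - <<'E'
from h import *
p,d=optics.grab_frame("wrist"); cv2.imwrite("pics/w1.png",p[...,::-1])
E
```

```text
clock: 3.0
tcp_pos: [0.5174, -0.1571, 0.1715]
orientation: [-1.834, -1.703, -0.761]
contact_force: [-0.6, -0.6, 1.0]
grip_width: 0.0402
gripper_force: 0.0
t 3.0 tcp [ 0.5174 -0.1571  0.1715] box -0.2377 -0.0623 0.0615 F [-0.6 -0.6  1. ] q [ 0.96  0.65 -0.56  1.75 -0.43  1.18  0.61]
shift cm in tool [ 3.53 -0.04  7.98] turn [-0.002  0.     0.004]
```

View pics/w1.png

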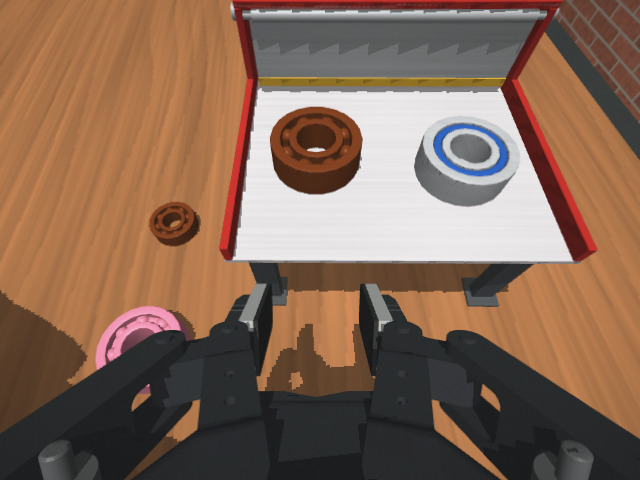

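Wrist view: the rusty bearing, centred at (316,150), is in line with the finger midpoint (316,310). The good bearing is clear at (467,160). Next I lower behind it, stopping short of contact.

```bash
python3 -m crank '[[[1.8,0,4.0],[0,0,0]],[[1.75,0,4.0],[0,0,0]],[[0,0,0],[0,0,0]],[[0,0,0],[0,0,0]]]'; python3 go.py -64 12
```

```text
clock: 3.45
tcp_pos: [0.5244, -0.0761, 0.1405]
orientation: [-1.834, -1.706, -0.762]
contact_force: [0.3, 0.2, 0.5]
grip_width: 0.04
gripper_force: 0.0
t 3.45 tcp [ 0.5244 -0.0761  0.1405] box -0.1564 -0.0616 0.0305 F [0.3 0.2 0.5] q [ 0.89  0.65 -0.6   1.86 -0.48  1.01  0.59]
shift cm in tool [-1.02 -0.13  1.6 ] turn [0.    0.001 0.005]
```

```bash
python3 -m crank '[[[-0.5,-0.1,0.8],[0,0,0]],[[-0.5,0,0.8],[0,0,0]],[[0,0,0],[0,0,0]],[[0,0,0],[0,0,0]]]'; python3 go.py -35 11
python3 - <<'E'
from h import *
p,d=optics.grab_frame("wrist"); cv2.imwrite("pics/w2.png",p[...,::-1])
E
```

```text
clock: 3.85
tcp_pos: [0.5228, -0.0721, 0.1203]
orientation: [-1.835, -1.702, -0.762]
contact_force: [0.5, 0.6, -0.4]
grip_width: 0.0399
gripper_force: 0.0
t 3.85 tcp [ 0.5228 -0.0721  0.1203] box -0.1526 -0.0635 0.0103 F [ 0.5  0.6 -0.4] q [ 0.88  0.68 -0.6   1.88 -0.47  0.97  0.6 ]
shift cm in tool [2.12 0.07 2.02] turn [-0.001 -0.001  0.002]
```

View pics/w2.png

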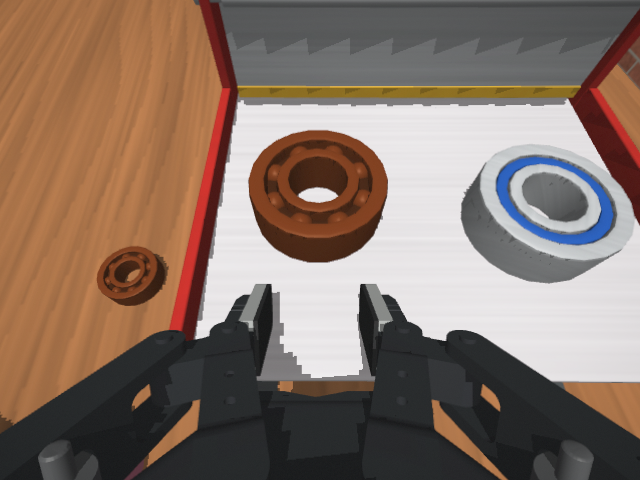

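Both fingertips straddle the rear of the rusty bearing, which is centred at column 318. Now I push steadily along the tray at about 57 mm/s.

```bash
python3 -m crank '[[[0.4,0,0.4],[0,0,0]],[[0.4,0,0.4],[0,0,0]],[[0.4,0,0.4],[0,0,0]],[[0.4,0,0.4],[0,0,0]],[[0.4,0,0.4],[0,0,0]]]'
python3 -m crank '[[[0.4,0,0.4],[0,0,0]],[[0.4,0,0.4],[0,0,0]],[[0.4,0,0.4],[0,0,0]],[[0.4,0,0.4],[0,0,0]],[[0.4,0,0.4],[0,0,0]]]'
python3 -m crank '[[[0.4,0,0.4],[0,0,0]],[[0.4,0,0.4],[0,0,0]],[[0,0,0],[0,0,0]]]'
python3 go.py 60 11
python3 - <<'E'
from h import *
p,d=optics.grab_frame("wrist"); cv2.imwrite("pics/w3.png",p[...,::-1])
E
```

```text
clock: 4.4
tcp_pos: [0.5253, -0.0435, 0.1206]
orientation: [-1.836, -1.704, -0.762]
contact_force: [1.4, -4.3, 1.7]
grip_width: 0.0401
gripper_force: 1.9
clock: 4.9
tcp_pos: [0.527, -0.0148, 0.1205]
orientation: [-1.834, -1.703, -0.762]
contact_force: [-0.3, -3.6, 0.6]
grip_width: 0.04
gripper_force: 1.9
clock: 5.2
tcp_pos: [0.5276, -0.0024, 0.1208]
orientation: [-1.832, -1.704, -0.761]
contact_force: [1.4, -1.4, 0.1]
grip_width: 0.04
gripper_force: 0.3
t 5.2 tcp [ 0.5276 -0.0024  0.1208] box -0.0827 -0.0642 0.0108 F [ 1.4 -1.4  0.1] q [ 0.81  0.66 -0.65  1.94 -0.53  0.87  0.56]
shift cm in tool [3.86 0.15 3.83] turn [-0.002 -0.001  0.005]
```

View pics/w3.png

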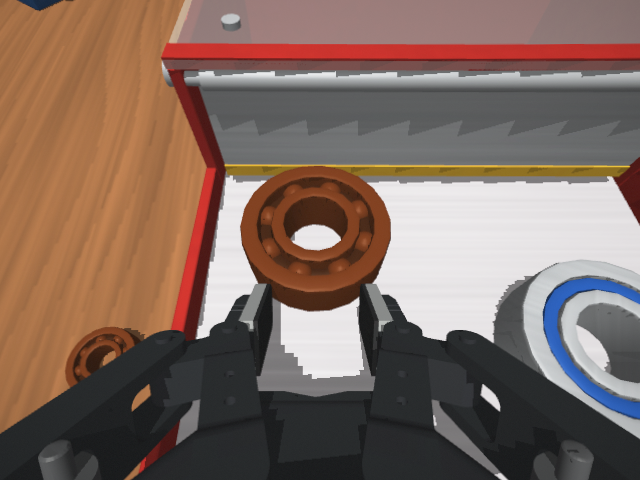

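The bearing is nested between both tips at (316,237), with its front at the flap. The good bearing is untouched. I push on under the flap.

```bash
python3 -m crank '[[[0.4,0.02,0.4],[0,0,0]],[[0.4,0.02,0.4],[0,0,0]],[[0.4,0.02,0.4],[0,0,0]],[[0.4,0.02,0.4],[0,0,0]],[[0.4,0.02,0.4],[0,0,0]]]'
python3 -m crank '[[[0.4,0,0.4],[0,0,0]],[[0.4,0,0.4],[0,0,0]],[[0.4,0,0.4],[0,0,0]],[[0.4,0,0.4],[0,0,0]],[[0.4,0,0.4],[0,0,0]]]'
python3 -m crank '[[[0.4,0,0.4],[0,0,0]],[[0.4,0,0.4],[0,0,0]],[[0.4,0,0.4],[0,0,0]],[[0,0,0],[0,0,0]]]'
python3 go.py 100 11
python3 - <<'E'
from h import *
p,d=optics.grab_frame("wrist"); q,d=optics.grab_frame("top"); cv2.imwrite("pics/w4.png",np.hstack([p[:,:,::-1][:400:,120:520],cv2.resize(q[130:290,220:380,::-1],(400,400),interpolation=2)]))
E
```

```text
clock: 5.75
tcp_pos: [0.531, 0.0245, 0.1205]
orientation: [-1.834, -1.703, -0.762]
contact_force: [-1.1, -5.2, 1.3]
grip_width: 0.0402
gripper_force: 2.1
clock: 6.25
tcp_pos: [0.5331, 0.0528, 0.1206]
orientation: [-1.834, -1.703, -0.762]
contact_force: [-0.6, -4.3, 1.3]
grip_width: 0.0401
gripper_force: 2.2
clock: 6.65
tcp_pos: [0.5342, 0.0707, 0.121]
orientation: [-1.832, -1.704, -0.762]
contact_force: [0.9, -1.1, -0.7]
grip_width: 0.0401
gripper_force: 0.5
t 6.65 tcp [0.5342 0.0707 0.121 ] box -0.0092 -0.0633 0.011 F [ 0.9 -1.1 -0.7] q [ 0.72  0.65 -0.69  1.99 -0.58  0.76  0.51]
shift cm in tool [1.48 0.05 1.48] turn [-0.002 -0.001  0.005]
```

View pics/w4.png

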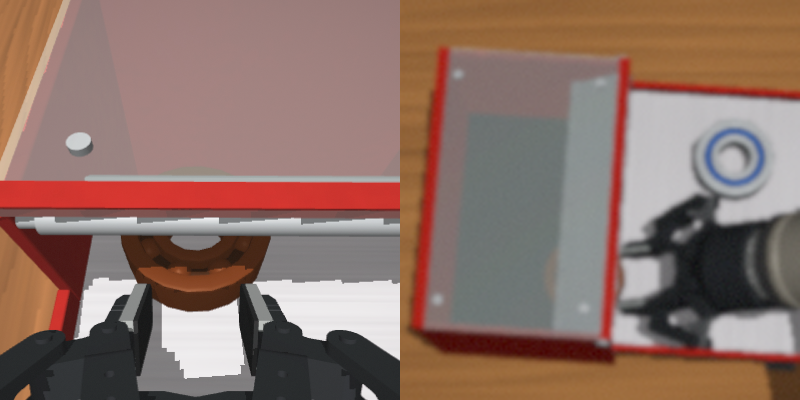

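The flap is lifted onto the bearing, whose centre is now about 25 mm in. I ease on in small steps.

```bash
python3 -m crank '[[[0.3,0,0.3],[0,0,0]],[[0.3,0,0.3],[0,0,0]],[[0.3,0,0.3],[0,0,0]],[[0.3,0,0.3],[0,0,0]],[[0.3,0,0.3],[0,0,0]]]'
python3 -m crank '[[[0.3,0,0.3],[0,0,0]],[[0,0,0],[0,0,0]],[[0,0,0],[0,0,0]]]'
python3 go.py 100 11
python3 - <<'E'
from h import *
p,d=optics.grab_frame("wrist"); q,d=optics.grab_frame("top"); cv2.imwrite("pics/w5.png",np.hstack([p[:,:,::-1][:400:,120:520],cv2.resize(q[130:290,220:380,::-1],(400,400),interpolation=2)]))
E
```

```text
clock: 7.25
tcp_pos: [0.5371, 0.0892, 0.1212]
orientation: [-1.837, -1.702, -0.763]
contact_force: [-1.4, -7.0, 6.4]
grip_width: 0.0401
gripper_force: 4.1
clock: 7.55
tcp_pos: [0.5358, 0.0954, 0.1207]
orientation: [-1.832, -1.703, -0.761]
contact_force: [0.7, 0.2, 0.5]
grip_width: 0.0401
gripper_force: 0.0
t 7.55 tcp [0.5358 0.0954 0.1207] box 0.0155 -0.0636 0.0107 F [0.7 0.2 0.5] q [ 0.69  0.65 -0.71  2.   -0.6   0.72  0.49]
shift cm in tool [-0.24  0.07 -0.29] turn [-0.002 -0.001  0.004]
```

View pics/w5.png

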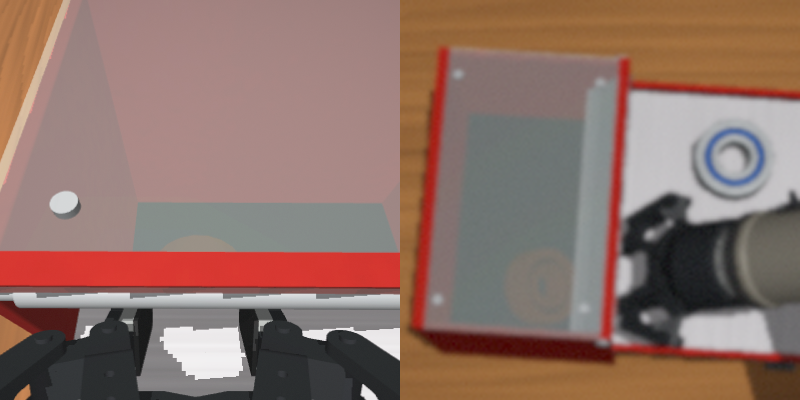

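The bearing has dropped onto the mat (right half, (540,285)) and the contact force is gone. I draw the fingers back out level, then up and away.

```bash
python3 -m crank '[[[-0.6,0,-0.6],[0,0,0]],[[-0.6,0,-0.6],[0,0,0]],[[-0.6,0,-0.6],[0,0,0]],[[-0.6,0,-0.6],[0,0,0]],[[-0.6,0,-0.6],[0,0,0]]]'
python3 -m crank '[[[-0.6,0,-0.6],[0,0,0]],[[-0.6,0,-0.6],[0,0,0]],[[-0.6,0,-0.6],[0,0,0]],[[-0.6,0,-0.6],[0,0,0]],[[-0.6,0,-0.6],[0,0,0]]]'
python3 -m crank '[[[0,0,-2.5],[0,0,0]],[[0,0,-2.5],[0,0,0]],[[0,0,-2.5],[0,0,0]],[[0,0,-2.5],[0,0,0]],[[0,0,-2.5],[0,0,0]]]'
python3 -m crank '[[[0,0,-2],[0,0,0]],[[0,0,-1],[0,0,0]],[[0,0,0],[0,0,0]],[[0,0,0],[0,0,0]],[[0,0,0],[0,0,0]]]'
python3 go.py -100 11
python3 - <<'E'
from h import *
p,d=optics.grab_frame("wrist"); q,d=optics.grab_frame("top"); cv2.imwrite("pics/w6.png",np.hstack([p[:,:,::-1][:400:,120:520],cv2.resize(q[130:290,220:380,::-1],(400,400),interpolation=2)]))
E
```

```text
clock: 8.15
tcp_pos: [0.5331, 0.0513, 0.1206]
orientation: [-1.835, -1.703, -0.762]
contact_force: [0.9, 0.6, -0.8]
grip_width: 0.0401
gripper_force: 0.0
clock: 8.65
tcp_pos: [0.5299, 0.0094, 0.1206]
orientation: [-1.834, -1.703, -0.762]
contact_force: [-0.2, 0.1, -0.0]
grip_width: 0.0402
gripper_force: 0.0
clock: 9.15
tcp_pos: [0.5228, -0.0791, 0.2097]
orientation: [-1.834, -1.703, -0.761]
contact_force: [-0.5, 1.0, -0.6]
grip_width: 0.0402
gripper_force: 0.0
clock: 9.65
tcp_pos: [0.521, -0.098, 0.2295]
orientation: [-1.832, -1.703, -0.761]
contact_force: [-0.6, 0.7, 0.4]
grip_width: 0.0398
gripper_force: 0.0
t 9.65 tcp [ 0.521  -0.098   0.2295] box -0.1785 -0.0633 0.1195 F [-0.6  0.7  0.4] q [ 0.93  0.54 -0.61  1.79 -0.49  1.19  0.53]
shift cm in tool [-8.37  0.03  6.97] turn [-0.003 -0.001  0.004]
```

View pics/w6.png

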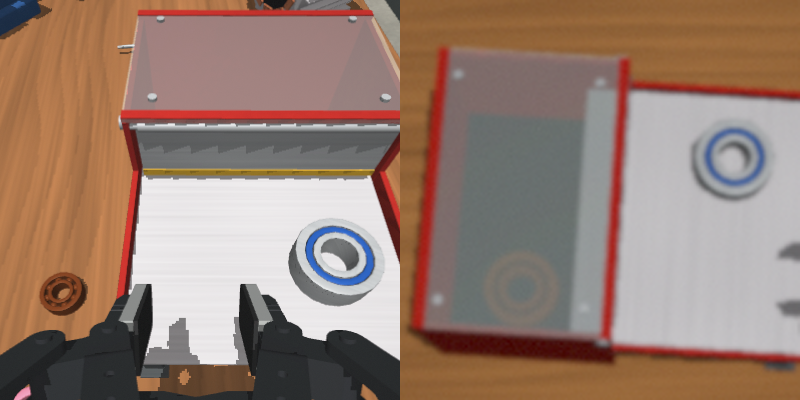

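The worn bearing lies in the box at (520,287), the flap is shut, the good bearing has not moved and the robot touches nothing.

```bash
python3 -c "
from bench import r
print(r.hand_in())"
```

```text
the job is handed in; nothing more can be done
None
```

The rusty bearing is in the reject box and the flap has swung shut; the blue-sealed bearing still lies where it was on the tray, the bench parts were not touched, and the job was handed in about 10 s in on the robot's clock.

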